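Two-point check of a bench contact meter with a red/blue standard

TASK

Check the meter with the white two-face standard block: slide it along the bench so that its red face, centred and square, pushes the meter's yellow spring bar fully home and hold it there a moment, then turn the block and do the same with its blue face. Press gently, keep the block flat on the bench (no lifting or tipping), do not disturb the glass beaker, the jar or the rubber bulb, and finally let go, leaving the block standing with its blue face squarely up against the bar.

Things in the scene. Friction and masses are not known exactly. Their poses are not given: they have to be found in the camera images.
- standard: the loose check standard: a solid white square block 100 x 100 mm and 40 mm high, about 0.45 kg, too wide to grasp. Origin at the centre of its underside, z up. Its +x side is the red face, its -y side is the blue face (both also marked by a strip of that colour along the top edge); the other two sides are plain white.
- red_face (a point): the middle of the block's red face, 20 mm above its underside (at +50 mm along the block's x)
- blue_face (a point): the middle of the block's blue face, 20 mm above its underside (at -50 mm along the block's y)
- meter: fixed grey bench meter. Origin on the bench under the middle of the yellow bar's front face (bar out); x points into the meter, z up; the bar faces -x. Bar: 44 mm wide (y), 8 thick, 8 to 36 mm above the bench. Behind it a nose 26 mm wide, up to 36 mm high, leads from x = 27 mm to the case: 240 mm wide, x = 85 to 290 mm, 63 mm high.
- bar_face (a point): the middle of the yellow bar's front face, 22 mm above the bench; moves with the bar
- bar (a joint): how far the yellow bar is pushed in, in m: 0 fully out, 0.010 fully home against its stop (home counts from 0.0085); its spring pushes back with about 1.4 N at the start and 6 N when home
- beaker: bystander: a loose glass beaker, 68 mm across, 90 mm high; origin at the centre of its underside
- jar: bystander: a loose white jar with a blue cap, 60 mm across, 85 mm high; origin at the centre of its underside
- bulb: bystander: a loose brick-red rubber pipette bulb standing on its wide end, 52 mm across, 70 mm high; origin at the centre of its underside
Things that resemble listed ones, but are neither listed nor needed, are in the scene too. What is shaped like the standard but green is not meant.

How it is judged:
On the way, in this order (a step that is already met when the one before it is completed fails the run):
1. the red face, centred and square, pushes the yellow bar home and is held there (y of red_face in the frame of meter between -0.014 and 0.014 m and angle between the x axis of standard and the x axis of meter, either way round below 0.08 rad and value of joint bar above 0.0085 m and x of red_face in the frame of meter above 0.004 m and contact force between standard and meter above 2 N), for 0.3 s.
2. the block has been turned and the blue face, centred and square, pushes the yellow bar home and is held there (y of blue_face in the frame of meter between -0.014 and 0.014 m and angle between the y axis of standard and the x axis of meter, either way round below 0.08 rad and value of joint bar above 0.0085 m and x of blue_face in the frame of meter above 0.004 m and contact force between standard and meter above 2 N), for 0.3 s.
At the end, for the whole second after the job is handed in: the block stands flat on the bench, at rest, its blue face towards the bar: within 12 mm of the bar's fully-out position, centred to 18 mm and square to 0.15 rad (during the two presses: centred to 14 mm, square to 0.08 rad, bar in by at least 8.5 mm, held 0.3 s) (y of blue_face in the frame of meter between -0.018 and 0.018 m and angle between the y axis of standard and the x axis of meter, either way round below 0.15 rad and x of blue_face in the frame of meter above -0.012 m and angle between standard's own z axis and vertical below 0.05 rad and height (world z) of standard below 0.004 m and linear speed of standard below 0.01 m/s); the robot touches nothing.
It fails at once if the block is pressed against the meter with more than 30 N (contact force between standard and meter above 30 N).
It fails at once if the block is lifted more than 15 mm or tipped more than 0.2 rad (height (world z) of standard above 0.015 m or angle between standard's own z axis and vertical above 0.2 rad).
It fails at once if the beaker, jar or bulb is moved more than 15 mm or tipped (distance of any of beaker, jar, bulb from where it was at the start of the episode above 0.015 m or angle between any of beaker, jar, bulb's own z axis and vertical above 0.3 rad).
It also fails if it takes over 72 s, if anything falls off the work surface, if the arm or the gripper's body presses on something with over 40 N, if the wrist force passes 120 N, or if a joint passes its speed limit or range.

ROBOT

A 7-joint arm with a two-finger parallel gripper is mounted at the origin on the work surface. World frame = base frame: x ahead of the robot, y to its left, z up, the work surface at z = 0. Lengths are in m, angles in rad, forces in N, time in s.
With the tool pointing down it reaches from about 0.425 to 0.95 m from the base axis. Payload 4.7 kg.
Tool frame: the origin (TCP) lies midway between the tips of the shut fingers; the grasp point (between the pads) lies 19 mm behind it; x points along the fingers, y is the direction in which the jaws open and shut, and the axes are right-handed (so a half turn about x gives the same grasp; the last joint's range is limited). The gripper opens to 87 mm and grips with 3 to 60 N. Pads are 19 mm wide; open, the fingers measure 117 mm over their backs; the gripper's body (75 mm by 190 mm) begins 51 mm behind the grasp point.
Start: joints at [-1.346, 0.469, -0.049, 1.532, 0.024, 1.141, -0.082], TCP at [0.169, 0.653, 0.223] pointing down, gripper open.
Joint ranges: [-2.59, 2.59], [-0.33, 1.99], [-1.39, 1.29], [0.1, 2.45], [-1.04, 4.18], [0.21, 1.99], [-2.66, 2.66]. Speed limits (rad/s): [2.57, 2.57, 3.14, 3.14, 3.14, 3.14, 3.14].

INTERFACE

Orientations are given as a 3x3 rotation matrix whose columns are the frame's x, y, z axes.
In Python, from rig import sense, read_camera, job_done, look_for, outline_of, tip_of gives the robot as it stands.
- The arm moves only by the tool carry_out, never from a script. Its argument "increments" is one flat list of numbers, 5 for each row, row after row: the opening, from -1 (shut) to 1 (fully open), so that 0 is half open, then the shift along the tool's x, y, z in mm, then the turn about the tool's x in degrees. A call has 1 to 8 rows; each row is the pose to reach, as a shift and turn from the pose commanded when the call began, along the tool's axes at that moment; what a row does not reach only later rows make up. A row lasts 1/12 s, in which the tool goes at most 41.7 mm and 7.16 degrees, less where a joint would pass 70% of its speed; a pose out of reach is approached as far as the arm can. A call with a gripper value outside its range is refused whole. The fingers move at their own pace and stop on an object; "grip_force" is the grip in N (left out, the last holds). Time passes only in rows, so rows that repeat a pose let the fingers close. It gives the time, the measured TCP pose, the force and the opening at its end, in the units of the state.
- sense(): the state, without advancing time (a new reading comes with each control period).
- read_camera(name): name is "scene" or "top"; returns a dict with "pixels" (480x640x3 uint8, red, green, blue), "intrinsics" (3x3 intrinsics, pixels), "pose" (4x4, takes a point from camera to world coordinates). Camera axes: x right, y down, z forward; pixel columns grow to the right and rows downward; lengths in m; the calibration is good to about 2 mm. A picture is of the moment at which its call begins. There is no depth.
- job_done(): hands the job in, once; it reports no verdict.
Trained networks look in the newest picture that a camera, given by its name, has taken for a name from the list of things; names that differ only in an ending like _2 or _b are one class to them, and where a whole thing is asked for, a point or a joint stands for the part that bears it (a point fixed in the world has none). Each returns a list of dicts, best first, with "confidence" (0 to 1); they miss things now and then, are a little off and sometimes report something else, mostly with a low value. They report only what shows in the picture. A call takes as long as a camera call. They do not tell look-alikes from the thing itself.
- look_for(camera, name): "at" ([x, y, z] in m, in world coordinates, good to about 4 mm: the middle of the surface that is visible of it).
- outline_of(camera, name): "mask" (480x640 bool, what is visible of it).
- tip_of(camera, name): "at" ([x, y, z] in m, in world coordinates, good to about 4 mm: a listed point, or the origin of a listed thing).
The state is a dict: "t": time; "q": joint angles; "joint_velocities": joint speeds; "effort": joint torques, N m; "ee_pos": TCP position; "eef_rot": TCP orientation; "wrist_force": force on the tool from outside, world axes, zero at the start; "wrist_torque": the same for the moment, N m; "width": opening from 0.0 (shut) to 1.0 (fully open).
Only numpy, scipy, OpenCV 4.12 (cv2) and the standard library are available. Lean on these libraries where they do the work, as an engineer would, in place of code of your own. Each camera call takes 0.05 s, during which the arm holds its last target. There are 200 camera calls.

## Working session

There is one attempt and no reset: what is moved stays moved. The work goes in short steps, Python scripts to look and compute and a tool call to move; the robot and the scene stay as the last step left them, time stands still between calls to the robot, and variables do not carry over. Pictures are saved under pics/ and viewed, about 8 in all and at most 12, crops included, and the job is handed in when it is done.

Besides the shell and the picture viewer there is one more tool, called after "Call:" by a JSON object that holds its "name" and its "arguments". carry_out: Moves the arm, as the interface text tells. Its arguments: {"type":"object","properties":{"increments":{"type":"array","items":{"type":"number"}},"grip_force":{"type":"number"}},"required":["increments"]}

```bash
mkdir -p pics; ls; python3 - <<'E'
from rig import *
import cv2, numpy as np
for c in ["scene","top"]:
    r=read_camera(c); cv2.imwrite(f"pics/{c}0.png",r["pixels"][:,:,::-1]); print(c,r["intrinsics"].tolist(),np.round(r["pose"],3).tolist())
    for n in ["standard","red_face","blue_face","meter","bar_face","beaker","jar","bulb"]:
        print(n,[(np.round(d["at"],3).tolist(),round(d["confidence"],2)) for d in tip_of(c,n)])
s=sense();print({k:np.round(v,3).tolist() for k,v in s.items()})
E
```

```text
pics
scene [[577.4489274477042, 0.0, 326.37101414318647], [0.0, 577.4489274477042, 245.51947810470995], [0.0, 0.0, 1.0]] [[-0.55, 0.719, -0.425, 0.933], [0.835, 0.467, -0.29, 0.341], [-0.009, -0.515, -0.857, 1.005], [0.0, 0.0, 0.0, 1.0]]
standard [([0.484, -0.008, 0.003], 0.73), ([0.313, 0.15, -0.0], 0.67), ([0.578, -0.219, 0.0], 0.66), ([0.618, -0.038, 0.0], 0.56)]
red_face [([0.532, 0.003, 0.022], 0.94), ([0.344, 0.194, 0.019], 0.77), ([0.598, -0.266, 0.021], 0.74)]
blue_face [([0.53, -0.232, 0.022], 0.89), ([0.352, 0.123, 0.019], 0.83), ([0.494, -0.061, 0.021], 0.67)]
meter [([0.616, -0.041, 0.001], 0.81), ([0.548, 0.225, 0.004], 0.64)]
bar_face [([0.614, -0.039, 0.022], 0.74)]
beaker [([0.548, 0.227, 0.002], 0.58)]
jar [([0.406, -0.274, -0.003], 0.64)]
bulb [([0.441, 0.222, 0.002], 0.57)]
top [[545.967427529333, 0.0, 312.58381374692107], [0.0, 545.967427529333, 240.87271804644772], [0.0, 0.0, 1.0]] [[-0.023, -0.99, 0.139, 0.331], [-1.0, 0.021, -0.011, 0.027], [0.008, -0.139, -0.99, 0.954], [0.0, 0.0, 0.0, 1.0]]
standard [([0.577, -0.225, 0.002], 0.88), ([0.317, 0.142, -0.002], 0.84), ([0.482, -0.01, 0.001], 0.56)]
red_face [([0.344, 0.186, 0.018], 0.85), ([0.598, -0.262, 0.021], 0.7)]
blue_face [([0.496, -0.062, 0.016], 0.96), ([0.352, 0.12, 0.019], 0.69), ([0.532, -0.234, 0.02], 0.57)]
meter [([0.618, -0.036, 0.001], 0.91)]
bar_face [([0.613, -0.036, 0.02], 0.5)]
beaker [([0.548, 0.223, 0.0], 0.59)]
jar [([0.409, -0.283, -0.001], 0.98), ([0.531, 0.001, 0.021], 0.72)]
bulb [([0.442, 0.221, 0.006], 0.63)]
{'t': 0.9, 'q': [-1.346, 0.469, -0.049, 1.533, 0.024, 1.141, -0.082], 'joint_velocities': [0.001, 0.001, -0.0, -0.002, 0.001, 0.001, 0.0], 'effort': [-0.0, -50.783, -0.08, -23.646, -0.061, 0.031, 0.0], 'ee_pos': [0.169, 0.653, 0.223], 'eef_rot': [[-0.0, 0.251, 0.968], [0.0, 0.968, -0.251], [-1.0, 0.0, -0.0]], 'wrist_force': [-0.273, -0.061, -0.663], 'wrist_torque': [0.07, 0.025, -0.012], 'width': 0.999}
```

View pics/top0.png

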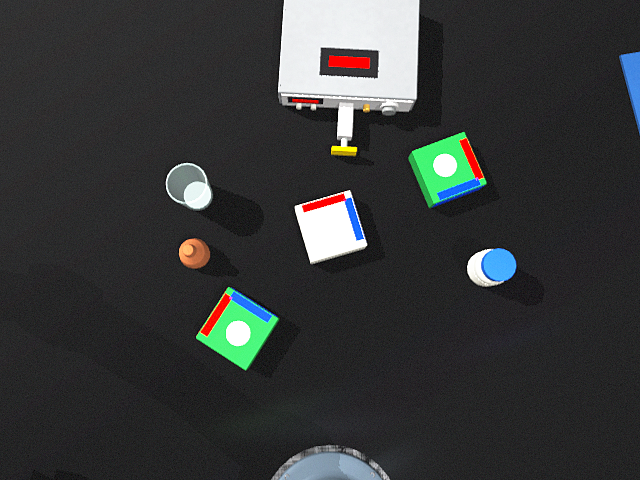

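View pics/scene0.png

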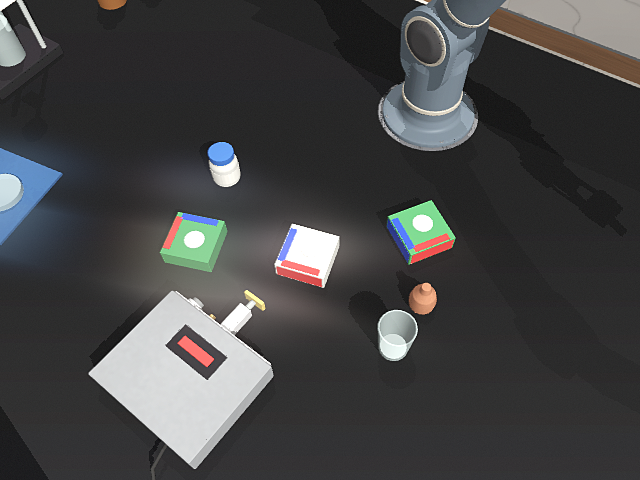

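Top view: the white block with strips at about (331,227) is the standard. The two with green tops at (238,328) and (447,170) are decoys. The meter bar is at (344,151), the beaker (188,187), the bulb (194,253) and the jar (492,266). Next I fit box models to the masks to get poses and yaw.

```bash
cat > h.py <<'E'
from rig import *
import cv2, numpy as np
from scipy.optimize import minimize
BLK=[(-.05,.05,-.05,.05,0,.04)]
MET=[(.085,.29,-.12,.12,0,.063),(.027,.085,-.013,.013,.008,.036),(0,.008,-.022,.022,.008,.036)]
def proj(r,P):
    T=np.linalg.inv(r["pose"]); p=(T[:3,:3]@P.T).T+T[:3,3]; q=(r["intrinsics"]@p.T).T; return q[:,:2]/q[:,2:]
def render(r,boxes,v):
    m=np.zeros((480,640),np.uint8); c,s=np.cos(v[2]),np.sin(v[2])
    for b in boxes:
        P=np.array([[x,y,z] for x in b[:2] for y in b[2:4] for z in b[4:]])
        W=np.c_[v[0]+c*P[:,0]-s*P[:,1], v[1]+s*P[:,0]+c*P[:,1], P[:,2]]
        h=cv2.convexHull(np.float32(proj(r,W)))
        cv2.fillConvexPoly(m,np.int32(np.round(h*16)),1,shift=4)
    return m>0
def fit(views,boxes,v0):   # views: list of (cam dict, mask[, ignore])
    def loss(v):
        L=0
        for r,m in views:
            a=render(r,boxes,v); L+=1-(a&m).sum()/max(1,(a|m).sum())
        return L/len(views)
    v=np.array(v0,float)
    for d in (.02,.006):
        S=np.vstack([v,v+[d,0,0],v+[0,d,0],v+[0,0,d*8]])
        o=minimize(loss,v,method="Nelder-Mead",options=dict(initial_simplex=S,xatol=1e-4,fatol=1e-5,maxiter=150)); v=o.x
    return v,1-o.fun
def pick(cam,name,uv):
    l=[d["mask"] for d in outline_of(cam,name)]
    l=[m for m in l if m.sum()>200]
    return min(l,key=lambda m:np.hypot(*(np.argwhere(m).mean(0)[::-1]-uv))) if l else None
def block(v0,cams=("top","scene"),each=True):
    V=[]
    for c in cams:
        r=read_camera(c); uv=proj(r,np.array([[v0[0],v0[1],.03]]))[0]; m=pick(c,"standard",uv)
        if m is not None: V.append((r,m))
        if each and m is not None: v,i=fit([(r,m)],BLK,v0); print(c,v.round(4),round(i,3))
    return fit(V,BLK,v0)
def rel(b,m):   # block pose in the meter frame
    d=b[:2]-m[:2]; c,s=np.cos(m[2]),np.sin(m[2]); return np.array([c*d[0]+s*d[1],-s*d[0]+c*d[1],b[2]-m[2]])
E
python3 - <<'E'
from h import *
V=[]
for c in ("top","scene"):
    r=read_camera(c); m=pick(c,"meter",proj(r,np.array([[.78,-.04,.05]]))[0]); V.append((r,m)); print(c,m.sum(),*[x.round(4) if hasattr(x,'round') else x for x in fit([(r,m)],MET,[.617,-.038,-.03])])
met,i=fit(V,MET,[.617,-.038,-.03]); print("meter",met.round(4),i); np.save("met.npy",met)
b,i=block([.483,-.009,.22]); print("block",b.round(4),i,"rel",rel(b,met).round(4))
E
```

```text
top 15924 [ 0.6225 -0.0407 -0.0794] 0.9733
scene 18602 [ 0.6152 -0.0363 -0.0964] 0.9526
meter [ 0.616  -0.0395 -0.0841] 0.9521368396784884
top [ 0.4858 -0.0143  0.29  ] 0.964
scene [ 0.481  -0.0112  0.2806] 0.954
block [ 0.484  -0.0131  0.2525] 0.9409400722701493 rel [-0.1338  0.0152  0.3366]
```

```bash
python3 - <<'E'
from h import *
r=read_camera("top"); im=r["pixels"][:,:,::-1].copy()
im=cv2.resize(im[0:275,260:440],None,fx=3,fy=3,interpolation=cv2.INTER_CUBIC)
met=np.load("met.npy")
def draw(boxes,v,col):
    c,s=np.cos(v[2]),np.sin(v[2])
    for b in boxes:
        for z in b[4:]:
            P=np.array([[b[0],b[2],z],[b[1],b[2],z],[b[1],b[3],z],[b[0],b[3],z]])
            W=np.c_[v[0]+c*P[:,0]-s*P[:,1], v[1]+s*P[:,0]+c*P[:,1], P[:,2]]
            q=((proj(r,W)-[260,0])*3+1).astype(int); cv2.polylines(im,[q],True,col,1)
draw(MET,met,(0,200,0)); draw(MET,[.617,-.0375,-.065],(255,0,255)); draw(BLK,[.484,-.0131,.26],(0,200,0))
cv2.imwrite("pics/c1.png",im[200:])
E
```

```text
(no output)
```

View pics/c1.png

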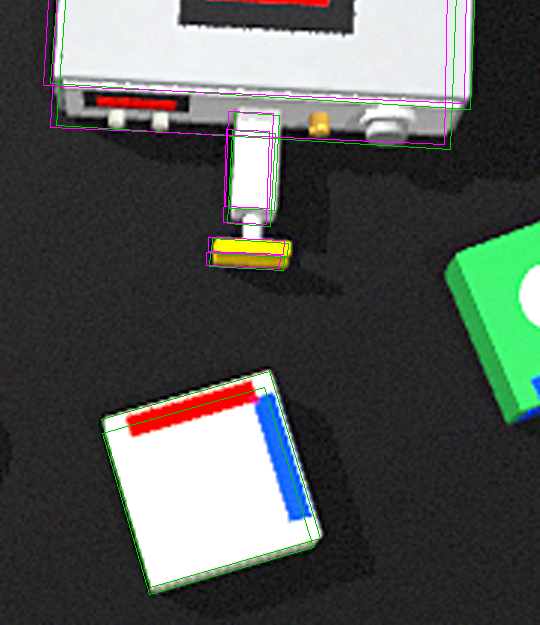

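```bash
cat >> h.py <<'E'
def go(x,y,z,yaw,base=None):   # shift (mm) and turn (deg) in the tool axes from the present (or a given commanded) pose
    s=sense(); R=np.array(s["eef_rot"]); p=np.array(s["ee_pos"]); cy=np.arctan2(R[1,2],R[0,2])
    if base is not None: p=np.array(base[:3]); cy=base[3]; R=np.array([[0,-np.sin(cy),np.cos(cy)],[0,np.cos(cy),np.sin(cy)],[-1,0,0]])
    d=R.T@(np.array([x,y,z])-p)*1000; a=-(yaw-cy+np.pi)%(2*np.pi)-np.pi; a=-((yaw-cy+np.pi)%(2*np.pi)-np.pi)
    print("t",round(s["t"],2),"tcp",p.round(4),"yaw",round(cy,3),"F",np.round(s["wrist_force"],1),"-> shift",d.round(1),"turn",round(np.degrees(a),1))
E
sed -i 's/ a=-(yaw-cy+np.pi)%(2\*np.pi)-np.pi;//' h.py
python3 -c "
from h import *
go(.484,-.013,.12,-1.31); go(.5,.22,.2,-.8)"
```

```text
t 1.35 tcp [0.1694 0.6534 0.2226] yaw -0.254 F [ 0.1  0.7 -0.4] -> shift [ 102.5 -566.1  471.8] turn 60.5
t 1.35 tcp [0.1694 0.6534 0.2226] yaw -0.254 F [ 0.1  0.7 -0.4] -> shift [  22.5 -336.6  428.8] turn 31.3
```

Call:
{"name": "carry_out", "arguments": {"increments": [0.4,12,-150,210,15,0.4,22,-307,420,31,0.4,22,-307,420,31,0.4,22,-307,420,31,0.4,22,-307,420,31,0.4,22,-307,420,31,0.4,22,-307,420,31,0.4,22,-307,420,31]}}

```text
t: 2.02
ee_pos: [0.3815, 0.3942, 0.2087]
eef_rot: [[0.0, 0.713, 0.701], [0.001, 0.701, -0.713], [-1.0, 0.001, -0.0]]
wrist_force: [0.8, 0.9, -0.1]
width: 0.705
```

```bash
python3 -c "
from h import *
go(.482,-.013,.10,-1.31)"
```

```text
t 2.02 tcp [0.3815 0.3942 0.2087] yaw -0.794 F [ 0.8  0.9 -0.1] -> shift [ 108.4 -213.7  361. ] turn 29.5
```

Call:
{"name": "carry_out", "arguments": {"increments": [0.4,0,-20,45,7,0.4,0,-100,180,20,0.4,0,-214,361,29.5,0.4,0,-214,361,29.5,0.4,0,-214,361,29.5,0.4,0,-214,361,29.5,0.4,0,-214,361,29.5,0.4,0,-214,361,29.5]}}

```text
t: 2.68
ee_pos: [0.4613, 0.0709, 0.2088]
eef_rot: [[0.001, 0.966, 0.259], [0.001, 0.259, -0.966], [-1.0, 0.001, -0.001]]
wrist_force: [1.1, -0.1, 0.3]
width: 0.697
```

```bash
python3 -c "
from h import *
go(.482,-.013,.06,-1.31)"
```

```text
t 2.68 tcp [0.4613 0.0709 0.2088] yaw -1.309 F [ 1.1 -0.1  0.3] -> shift [148.8  -1.9  86.4] turn 0.0
```

Call:
{"name": "carry_out", "arguments": {"increments": [0.4,20,-1,40,0,0.4,50,-2,86,0,0.4,90,-2,86,0,0.4,125,-2,86,0,0.4,149,-2,86,0,0.4,149,-2,86,0,0.4,149,-2,86,0,0.4,149,-2,86,0]}}

```text
t: 3.35
ee_pos: [0.4829, -0.0107, 0.0608]
eef_rot: [[0.003, 0.966, 0.258], [0.0, 0.258, -0.966], [-1.0, 0.003, 0.0]]
wrist_force: [-0.3, -0.3, 0.1]
width: 0.706
```

```bash
python3 -c "
from h import *
go(.482,-.013,.04,-1.31)
for c in ('scene','top'):
    r=read_camera(c); im=r['pixels'][:,:,::-1]
    u=proj(r,np.array([[.52,-.02,.04]]))[0].astype(int)
    im=im[max(0,u[1]-110):u[1]+110,max(0,u[0]-130):u[0]+130]; cv2.imwrite('pics/k_%s.png'%c,cv2.resize(im,(520,440)))
a=cv2.imread('pics/k_scene.png');b=cv2.imread('pics/k_top.png');cv2.imwrite('pics/k1.png',cv2.resize(np.hstack([a,b]),(800,338)))
"
```

```text
t 3.35 tcp [ 0.4829 -0.0107  0.0608] yaw -1.309 F [-0.3 -0.3  0.1] -> shift [20.8 -1.5  2. ] turn 0.0
```

View pics/k1.png

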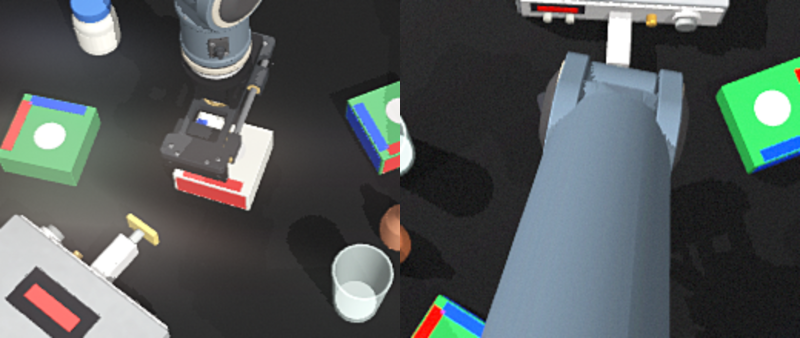

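The scene view shows the gripper centred over the white block, with the fore finger just behind the red edge. The arm hides it from the top camera. I lower carefully while watching the force.

Call:
{"name": "carry_out", "arguments": {"increments": [0.4,6,0,0,0,0.4,12,0,0,0,0.4,16,0,0,0,0.4,18,0,0,0,0.4,19.5,0,0,0,0.4,20.5,0,0,0,0.4,21,0,0,0,0.4,21,0,0,0]}}

```text
t: 4.12
ee_pos: [0.4811, -0.0108, 0.0403]
eef_rot: [[-0.001, 0.966, 0.258], [0.002, 0.258, -0.966], [-1.0, -0.001, -0.003]]
wrist_force: [-7.7, 1.2, 24.8]
width: 0.704
```

Call:
{"name": "carry_out", "arguments": {"increments": [0.4,0,3,2,1,0.4,0,6,4,2,0.4,0,9,6,3.5,0.4,0,12,8,5,0.4,0,15,10,6,0.4,0,18,12,7,0.4,0,21,14,8,0.4,0,21,14,8]}}

```text
t: 4.78
ee_pos: [0.4941, -0.0113, 0.0408]
eef_rot: [[-0.026, 0.992, 0.126], [0.016, 0.126, -0.992], [-1.0, -0.024, -0.019]]
wrist_force: [-34.1, 15.5, 61.7]
width: 0.701
```

```bash
python3 -c "
from h import *
go(.482,-.013,.04,-1.31)
m=np.load('met.npy')
r=read_camera('scene'); im=r['pixels'][:,:,::-1]
cv2.imwrite('pics/k2.png',cv2.resize(im[200:330,200:420],None,fx=3,fy=3,interpolation=cv2.INTER_CUBIC))
print([(np.round(d['at'],3).tolist(),round(d['confidence'],2)) for n in ('standard','red_face','blue_face') for d in tip_of('scene',n)])
"
```

```text
t 4.78 tcp [ 0.4941 -0.0113  0.0408] yaw -1.445 F [-34.1  15.5  61.7] -> shift [  1.  -12.2   0.2] turn -7.7
[([0.316, 0.149, -0.001], 0.95), ([0.578, -0.22, -0.0], 0.79), ([0.481, -0.005, 0.002], 0.76), ([0.345, 0.192, 0.021], 0.91), ([0.598, -0.267, 0.02], 0.86), ([0.534, 0.003, 0.023], 0.72), ([0.352, 0.121, 0.016], 0.97), ([0.533, -0.229, 0.021], 0.92), ([0.497, -0.058, 0.022], 0.81)]
```

View pics/k2.png

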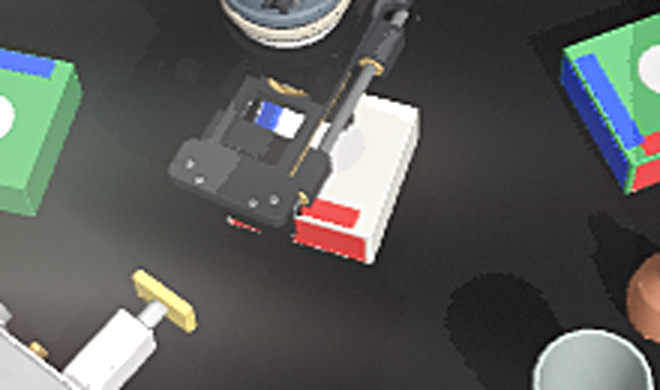

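The block barely moved; the bench friction is as large as the finger's, and the downward force rises with dragging. Top-drag is out, so I lift off and push from the side with the fingers instead.

Call:
{"name": "carry_out", "arguments": {"increments": [0.4,-4,12,8,8,0.4,-12,12,8,8,0.4,-40,12,8,8,0.4,-80,0,-20,0,0.4,-110,0,-60,-10,0.4,-110,-10,-100,-20,0.4,-110,-20,-140,-30,0.4,-110,-20,-180,-40]}}

```text
t: 5.65
ee_pos: [0.4644, 0.1477, 0.1494]
eef_rot: [[0.001, 0.818, 0.576], [0.001, 0.576, -0.818], [-1.0, 0.001, 0.0]]
wrist_force: [-0.5, 0.6, -0.5]
width: 0.702
```

```bash
python3 - <<'E'
from h import *
m=np.load('met.npy')
b,i=block([.484,-.013,.25]); print("block",b.round(4),i,"rel",rel(b,m).round(4))
go(.535,.085,.10,-.25)
E
```

```text
top [ 0.4854 -0.0138  0.2574] 0.983
scene [ 0.4813 -0.0108  0.2853] 0.965
block [ 0.4843 -0.013   0.2561] 0.947267135993175 rel [-0.1335  0.0154  0.3402]
t 5.85 tcp [0.4653 0.1477 0.1482] yaw -0.961 F [-0.8 -0.1 -0.7] -> shift [48.2 21.2 91.3] turn -40.7
```

```bash
python3 -c "
from h import *
go(.508,.078,.02,-.084)"
```

```text
t 5.85 tcp [0.4653 0.1477 0.1482] yaw -0.961 F [-0.8 -0.1 -0.7] -> shift [128.2  -4.9  81.5] turn -50.2
```

Call:
{"name": "carry_out", "arguments": {"increments": [-1,10,-2,30,-7,-1,20,-5,60,-14,-1,20,-5,81,-21,-1,40,-5,81,-28,-1,70,-5,81,-35,-1,100,-5,81,-42,-1,128,-5,81,-50,-1,128,-5,81,-50]}}

```text
t: 6.52
ee_pos: [0.5039, 0.0743, 0.0157]
eef_rot: [[-0.01, 0.092, 0.996], [-0.003, 0.996, -0.092], [-1.0, -0.004, -0.01]]
wrist_force: [-0.9, -1.0, -0.6]
width: 0.178
```

```bash
python3 -c "
from h import *
go(.508,.055,.02,-.084)"
```

```text
t 6.52 tcp [0.5039 0.0743 0.0157] yaw -0.092 F [-0.9 -1.  -0.6] -> shift [ -4.3 -18.8   5.8] turn -0.5
```

Call:
{"name": "carry_out", "arguments": {"increments": [-1,-4,-5,4,0,-1,-4,-10,5,0,-1,-4,-14,6,0,-1,-4,-18,8,0,-1,-4,-22,10,0,-1,-4,-26,12,0,-1,-4,-30,14,0,-1,-4,-30,14,0]}}

```text
t: 7.18
ee_pos: [0.5213, 0.0471, 0.0258]
eef_rot: [[0.005, 0.091, 0.996], [0.002, 0.996, -0.091], [-1.0, 0.002, 0.005]]
wrist_force: [1.5, 3.5, 2.4]
width: 0.006
```

```bash
python3 - <<'E'
from h import *
m=np.load('met.npy')
go(.508,.055,.02,-.084)
b,i=block([.484,-.018,.1],("scene",),False); print("block",b.round(4),i,"rel",rel(b,m).round(4))
E
```

```text
t 7.18 tcp [0.5213 0.0471 0.0258] yaw -0.091 F [1.5 3.5 2.4] -> shift [  5.7   6.6 -14. ] turn -0.4
block [ 0.495  -0.0308  0.3814] 0.1955495616992583 rel [-0.1213 -0.0015  0.4655]
```

Call:
{"name": "carry_out", "arguments": {"increments": [-1,4,-2,1,0,-1,4,-4,2,0,-1,4,-6,3,0,-1,4,-8,4,0,-1,4,-8,4,0,-1,4,5,4,0,-1,-30,35,0,0,-1,-60,75,0,0]}}

```text
t: 7.95
ee_pos: [0.5221, 0.1088, 0.0759]
eef_rot: [[-0.007, 0.097, 0.995], [-0.004, 0.995, -0.097], [-1.0, -0.005, -0.006]]
wrist_force: [1.0, -0.6, -1.0]
width: 0.007
```

```bash
python3 - <<'E'
from h import *
m=np.load('met.npy')
go(.42,.055,.1,-.084)
b,i=block([.49,-.02,.0]); print("block",b.round(4),i,"rel",rel(b,m).round(4))
E
```

```text
t 7.95 tcp [0.5221 0.1088 0.0759] yaw -0.097 F [ 1.  -0.6 -1. ] -> shift [-23.2 -63.6 -96.5] turn -0.7
top [ 0.4834 -0.0266  0.0403] 0.904
scene [ 0.4785 -0.0257  0.0951] 0.613
block [ 0.4817 -0.025   0.0409] 0.752418202948 rel [-0.1351  0.0031  0.125 ]
```

Call:
{"name": "carry_out", "arguments": {"increments": [0.4,-20,-30,-30,0,0.4,-25,-70,-70,0,0.4,-25,-110,-105,0,0.4,-25,-138,-125,0,0.4,-25,-138,-125,0,0.4,-25,-138,-125,0,0.4,-25,-138,-125,0]}}

```text
t: 8.73
ee_pos: [0.3855, -0.0164, 0.1011]
eef_rot: [[-0.003, 0.096, 0.995], [-0.0, 0.995, -0.096], [-1.0, -0.001, -0.003]]
wrist_force: [-0.6, 0.5, -0.3]
width: 0.452
```

```bash
python3 - <<'E'
from h import *
print(sense()["q"])
go(.407,-.03,.02,-.084)
E
```

```text
[-0.29256599  0.17336443  0.25080803  2.31353522 -0.06891907  0.66413549
  1.48386449]
t 8.73 tcp [ 0.3855 -0.0164  0.1011] yaw -0.096 F [-0.6  0.5 -0.3] -> shift [ 81.  -11.4  22.9] turn -0.7
```

Call:
{"name": "carry_out", "arguments": {"increments": [0.4,20,-11,8,-1,0.4,40,-11,12,-1,0.4,60,-11,16,-1,0.4,75,-11,18,-1,0.4,80,-11,19,-1,0.4,80,-11,19,-1]}}

```text
t: 9.23
ee_pos: [0.4052, -0.027, 0.0203]
eef_rot: [[-0.004, 0.073, 0.997], [-0.001, 0.997, -0.073], [-1.0, -0.001, -0.004]]
wrist_force: [0.0, -0.3, -0.6]
width: 0.697
```

```bash
python3 - <<'E'
from h import *
m=np.load('met.npy')
print(sense()["q"])
go(.407,-.03,.02,-.084)
b,i=block([.482,-.025,.04],("scene",),False); print("block",b.round(4),i,"rel",rel(b,m).round(4))
E
```

```text
[-0.21013575  0.37400698  0.20532898  2.32704091 -0.1684996   0.45708691
  1.6304473 ]
t 9.23 tcp [ 0.4052 -0.027   0.0203] yaw -0.073 F [ 0.  -0.3 -0.6] -> shift [ 0.3 -2.8  2. ] turn 0.6
block [ 0.4797 -0.0243  0.0453] 0.9323004378578647 rel [-0.1372  0.0037  0.1293]
```

Call:
{"name": "carry_out", "arguments": {"increments": [0.4,0,0,8,1,0.4,0,0,16,1,0.4,0,0,23,1,0.4,0,0,30,1,0.4,0,-1,37,1,0.4,0,-1,44,1,0.4,0,-1,51,1,0.4,0,-1,57,1]}}

```text
t: 10.0
ee_pos: [0.4619, -0.0325, 0.0218]
eef_rot: [[-0.003, 0.092, 0.996], [0.0, 0.996, -0.092], [-1.0, 0.0, -0.003]]
wrist_force: [-3.9, 0.9, 1.5]
width: 0.703
```

Call:
{"name": "carry_out", "arguments": {"increments": [0.4,0,0,6,0,0.4,0,0,11,0,0.4,0,0,16,0,0.4,0,0,20,0,0.4,0,0,24,0,0.4,0,0,24,0]}}

```text
t: 10.5
ee_pos: [0.4873, -0.0347, 0.0219]
eef_rot: [[0.001, 0.091, 0.996], [-0.0, 0.996, -0.091], [-1.0, 0.0, 0.001]]
wrist_force: [-1.3, 0.4, 0.1]
width: 0.705
```

```bash
cat >> h.py <<'E'
def view(name,box=None):
    r=read_camera("scene"); im=r["pixels"][:,:,::-1]
    cv2.imwrite("pics/"+name+".png",cv2.resize(im[200:380,170:390],None,fx=3,fy=3,interpolation=cv2.INTER_CUBIC))
def status(x=-.1,y=0,yaw=0):   # tcp in the meter frame; move to (x,y,yaw) of the meter frame
    m=np.load("met.npy"); s=sense(); R=np.array(s["eef_rot"]); t=rel(np.r_[s["ee_pos"][:2],np.arctan2(R[1,2],R[0,2])],m); print("tcp in meter",t.round(4),"z",round(s["ee_pos"][2],4))
    c,sn=np.cos(m[2]),np.sin(m[2]); go(m[0]+c*x-sn*y,m[1]+sn*x+c*y,s["ee_pos"][2],m[2]+yaw)
E
python3 - <<'E'
from h import *
status(); m=np.load('met.npy')
b,i=block([.55,-.03,-.05],("scene",),False); print("block",b.round(4),i,"rel",rel(b,m).round(4))
view("k3")
E
```

```text
tcp in meter [-0.1287 -0.006  -0.0073] z 0.0219
t 10.5 tcp [ 0.4873 -0.0347  0.0219] yaw -0.091 F [-1.3  0.4  0.1] -> shift [ 0.   6.2 28.7] turn -0.4
block [ 0.5468 -0.039  -0.1065] 0.9407454603376871 rel [-0.0691 -0.0053 -0.0224]
```

View pics/k3.png

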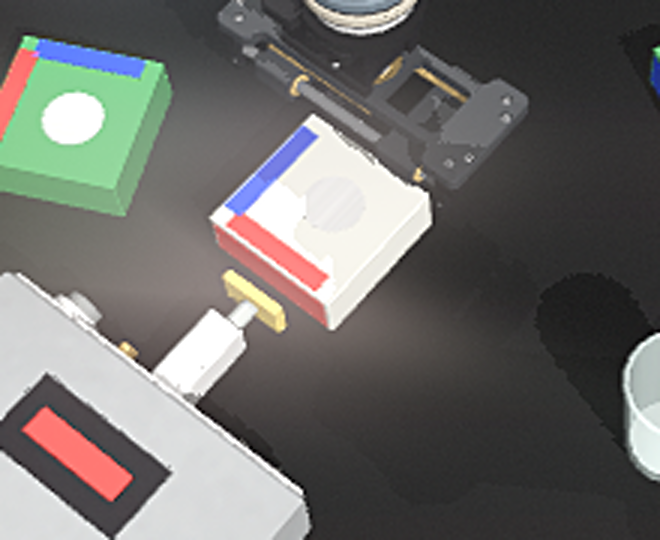

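The block is square to the bar with its red face forward, the bar at crop (255,300) and the face mid-edge about (272,280), so it sits roughly 4 mm off centre. That is within tolerance. Now I press in small steps, watching the force.

Call:
{"name": "carry_out", "arguments": {"increments": [0.4,0,0,5,0,0.4,0,0,10,0,0.4,0,0,14,0,0.4,0,0,18,0,0.4,0,0,21,0,0.4,0,0,24,0,0.4,0,0,24,0]}}

```text
t: 11.23
ee_pos: [0.5069, -0.0364, 0.0214]
eef_rot: [[-0.008, 0.091, 0.996], [0.001, 0.996, -0.091], [-1.0, 0.0, -0.008]]
wrist_force: [-9.5, 1.1, 7.4]
width: 0.698
```

```bash
python3 - <<'E'
from h import *
status(); m=np.load('met.npy')
b,i=block([.56,-.03,-.09],("scene",),False); print("block",b.round(4),i,"rel",rel(b,m).round(4))
E
```

```text
tcp in meter [-0.109  -0.0061 -0.0068] z 0.0214
t 11.23 tcp [ 0.5069 -0.0364  0.0214] yaw -0.091 F [-9.5  1.1  7.4] -> shift [-0.1  6.2  9. ] turn -0.4
block [ 0.5656 -0.0395 -0.0871] 0.9062697910069665 rel [-0.0503 -0.0042 -0.003 ]
```

Call:
{"name": "carry_out", "arguments": {"increments": [0.4,0,0,1.5,0,0.4,0,0,3,0,0.4,0,0,3,0,0.4,0,0,3,0]}}

```text
t: 11.67
ee_pos: [0.5083, -0.0366, 0.0213]
eef_rot: [[-0.011, 0.091, 0.996], [0.001, 0.996, -0.091], [-1.0, 0.0, -0.011]]
wrist_force: [-12.6, 1.0, 9.5]
width: 0.699
```

Call:
{"name": "carry_out", "arguments": {"increments": [0.4,0,0,1.5,0,0.4,0,0,3,0,0.4,0,0,3,0,0.4,0,0,3,0]}}

```text
t: 12.0
ee_pos: [0.5098, -0.0367, 0.0212]
eef_rot: [[-0.014, 0.091, 0.996], [0.002, 0.996, -0.091], [-1.0, 0.001, -0.014]]
wrist_force: [-16.1, 1.6, 12.5]
width: 0.708
```

```bash
python3 - <<'E'
from h import *
status(); m=np.load('met.npy')
b,i=block([.56,-.03,-.09],("scene",),False); print("block",b.round(4),i,"rel",rel(b,m).round(4))
E
```

```text
tcp in meter [-0.1061 -0.0061 -0.0066] z 0.0212
t 12.0 tcp [ 0.5098 -0.0367  0.0212] yaw -0.091 F [-16.1   1.6  12.5] -> shift [-0.1  6.2  6.1] turn -0.4
block [ 0.57   -0.0393 -0.0938] 0.931860609831985 rel [-0.0459 -0.0037 -0.0097]
```

```bash
python3 - <<'E'
from h import *
r=read_camera("scene"); im=r["pixels"][:,:,::-1]
cv2.imwrite("pics/k4.png",cv2.resize(im[240:350,190:310],None,fx=6,fy=5.4,interpolation=cv2.INTER_CUBIC))
E
```

```text
(no output)
```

View pics/k4.png

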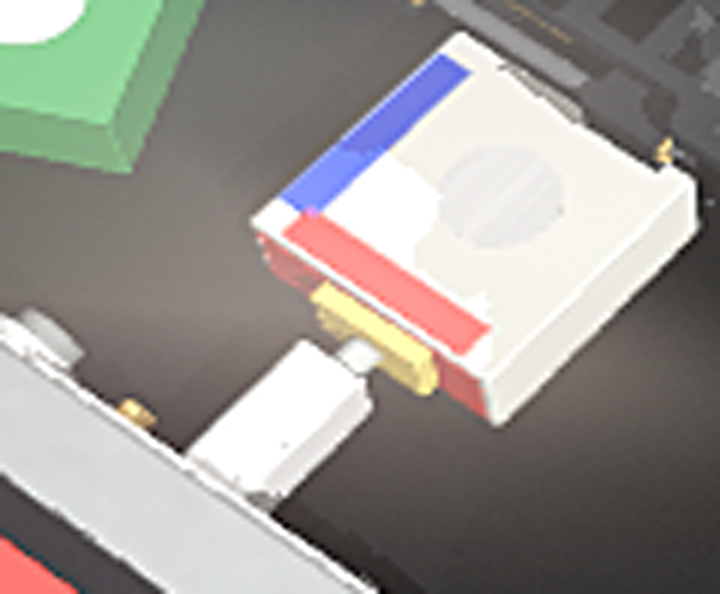

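```bash
cat >> h.py <<'E'
def bar(img=None):   # how far the bar is in, from the yellow centroid's shift since the start, m
    r=read_camera("scene") if img is None else img; m=np.load("met.npy")
    def cen(rgb):
        h=cv2.cvtColor(rgb,cv2.COLOR_RGB2HSV)[235:345,190:310]; k=(cv2.inRange(h,(18,70,110),(34,255,255))>0).astype(np.uint8)
        n,l,st,c=cv2.connectedComponentsWithStats(k); i=1+np.argmax(st[1:,4]); return c[i],st[i,4]
    c0,a0=cen(np.ascontiguousarray(cv2.imread("pics/scene0.png")[:,:,::-1])); c1,a1=cen(r["pixels"])
    e=np.array([np.cos(m[2]),np.sin(m[2]),0])*.01; P=np.array([m[0],m[1],.03]); d=np.diff(proj(r,np.array([P,P+e])),axis=0)[0]
    s=(c1-c0)@d/(d@d)*10; print("bar in mm",round(s,1),"lateral px",np.round((c1-c0)-s*d/10,1),"areas",a0,a1)
E
python3 -c "
from h import *
bar()"
```

```text
bar in mm 6.6 lateral px [0.2 0.2] areas 172 159
```

Call:
{"name": "carry_out", "arguments": {"increments": [0.4,-1,0,0.5,0,0.4,-1,0,1.5,0,0.4,-1.5,0,3,0,0.4,-1.5,0,4,0,0.4,-1.5,0,4,0,0.4,-1.5,0,4,0]}}

```text
t: 12.7
ee_pos: [0.5135, -0.0372, 0.0214]
eef_rot: [[-0.014, 0.09, 0.996], [0.001, 0.996, -0.09], [-1.0, -0.0, -0.014]]
wrist_force: [-11.8, 0.6, 0.3]
width: 0.704
```

```bash
python3 -c "
from h import *
bar();status()"
```

```text
bar in mm 10.3 lateral px [0.3 0.2] areas 172 159
tcp in meter [-0.1024 -0.0063 -0.0059] z 0.0214
t 12.75 tcp [ 0.5134 -0.0372  0.0214] yaw -0.09 F [-11.3   0.1   1.5] -> shift [-0.   6.3  2.4] turn -0.3
```

Raising slightly freed the vertical load, and the bar now reads home (~10 mm). I hold.

Call:
{"name": "carry_out", "arguments": {"increments": [0.4,0,0,1,0,0.4,0,0,1,0,0.4,0,0,1,0,0.4,0,0,1,0,0.4,0,0,1,0,0.4,0,0,1,0,0.4,0,0,1,0,0.4,0,0,1,0]}}

```text
t: 13.42
ee_pos: [0.5134, -0.0372, 0.0214]
eef_rot: [[-0.017, 0.09, 0.996], [0.001, 0.996, -0.09], [-1.0, -0.0, -0.017]]
wrist_force: [-13.3, -0.2, 3.5]
width: 0.698
```

```bash
python3 -c "
from h import *
bar();status()
m=np.load('met.npy')
b,i=block([.57,-.04,-.09],('scene',),False); print('block',b.round(4),i,'rel',rel(b,m).round(4))
"
```

```text
bar in mm 10.3 lateral px [0.3 0.2] areas 172 159
tcp in meter [-0.1024 -0.0063 -0.0058] z 0.0214
t 13.47 tcp [ 0.5135 -0.0372  0.0214] yaw -0.09 F [-14.5   2.2   3.1] -> shift [-0.   6.3  2.4] turn -0.3
block [ 0.5733 -0.0404 -0.0995] 0.9144736842105263 rel [-0.0425 -0.0044 -0.0154]
```

Step 1 held ~0.7 s with the bar home. Plan for the turn:

1. Go over the block with the fingers straddling the bar, in front of the red face.
2. Pull back in an arc.
3. Push on the blue face in an arc.

First I back off and rise.

Call:
{"name": "carry_out", "arguments": {"increments": [0.4,0,0,-8,0,0.4,0,0,-16,0,0.4,-10,0,-24,0,0.4,-35,0,-24,0,0.4,-60,3,-10,0,0.4,-70,6,30,0,0.4,-70,6,70,0,0.4,-70,6,105,0]}}

```text
t: 14.23
ee_pos: [0.6315, -0.041, 0.0962]
eef_rot: [[0.009, 0.09, 0.996], [0.0, 0.996, -0.09], [-1.0, 0.001, 0.009]]
wrist_force: [0.5, -0.2, -0.3]
width: 0.702
```

Call:
{"name": "carry_out", "arguments": {"increments": [0.4,0,0,20,0,0.4,0,0,20,0]}}

```text
t: 14.4
ee_pos: [0.6528, -0.0435, 0.0946]
eef_rot: [[0.009, 0.091, 0.996], [-0.001, 0.996, -0.091], [-1.0, -0.0, 0.009]]
wrist_force: [0.5, 0.9, -0.2]
width: 0.7
```

```bash
python3 -c "
from h import *
status(.026,-.003)
m=np.load('met.npy')
b,i=block([.57,-.04,-.09],('scene','top')); print('block',b.round(4),i,'rel',rel(b,m).round(4))
"
```

```text
tcp in meter [ 0.037  -0.0009 -0.0069] z 0.0946
t 14.4 tcp [ 0.6528 -0.0435  0.0946] yaw -0.091 F [ 0.5  0.9 -0.2] -> shift [ -0.1  -2.2 -10.9] turn -0.4
scene [ 0.566  -0.0411 -0.0792] 0.536
top [ 0.57 -0.04 -0.09] 0.0
block [ 0.566  -0.0411 -0.0792] 0.26776729559748436 rel [-0.0498 -0.0058  0.0048]
```

Call:
{"name": "carry_out", "arguments": {"increments": [0.4,10,-1,-6,0,0.4,25,-1,-6,0,0.4,45,-1,-6,0,0.4,60,-1,-6,0,0.4,70,-1,-6,0,0.4,74,-1,-6,0,0.4,74,-1,-6,0]}}

```text
t: 15.18
ee_pos: [0.6393, -0.0435, 0.0188]
eef_rot: [[-0.001, 0.091, 0.996], [0.0, 0.996, -0.091], [-1.0, 0.0, -0.001]]
wrist_force: [0.8, -0.3, -0.0]
width: 0.701
```

```bash
python3 -c "
from h import *
status(-.005,-.003)
m=np.load('met.npy')
r=read_camera('scene'); im=r['pixels'][:,:,::-1]
cv2.imwrite('pics/k5.png',cv2.resize(im[200:360,180:380],None,fx=3,fy=3,interpolation=cv2.INTER_CUBIC))
"
```

```text
tcp in meter [ 0.0235 -0.002  -0.0072] z 0.0188
t 15.18 tcp [ 0.6393 -0.0435  0.0188] yaw -0.091 F [ 0.8 -0.3 -0. ] -> shift [  0.   -1.2 -28.5] turn -0.4
```

View pics/k5.png

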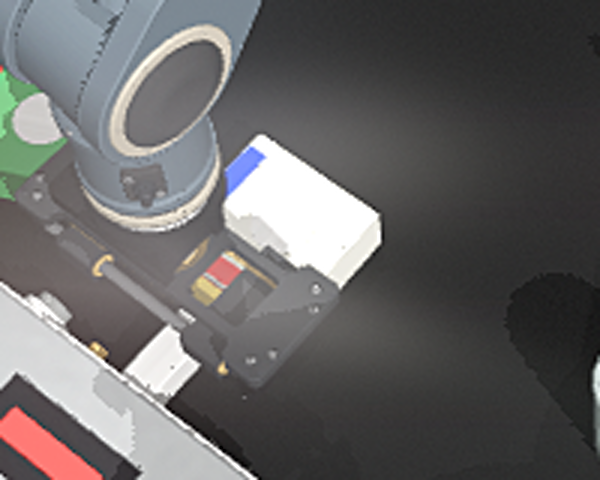

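The gripper sits in front of the block with the bar between its fingers, and there is no contact force. Now the straight pull back.

Call:
{"name": "carry_out", "arguments": {"increments": [0.4,0,0,-5,0,0.4,0,0,-10,0,0.4,0,0,-15,0,0.4,0,0,-20,0,0.4,0,0,-25,0,0.4,0,0,-30,0,0.4,0,0,-35,0,0.4,0,0,-35,0]}}

```text
t: 15.9
ee_pos: [0.6053, -0.0403, 0.0201]
eef_rot: [[0.001, 0.091, 0.996], [0.0, 0.996, -0.091], [-1.0, 0.0, 0.001]]
wrist_force: [2.4, -0.7, 1.3]
width: 0.699
```

```bash
cat >> h.py <<'E'
def arc(cx,cy,deg,n=7):  # rows turning the tool CCW (deg) about a point given along (tool z, tool y) from the TCP, mm
    # world-CCW turn by a = turn of -a about tool x; in the (z,y) plane z->y is world CCW
    for k in range(1,n+1):
        a=np.radians(deg*k/n); z=cx-(np.cos(a)*cx-np.sin(a)*cy); y=cy-(np.sin(a)*cx+np.cos(a)*cy); print("shift 0",round(y,1),round(z,1),"turn",round(-deg*k/n,1))
E
python3 -c "
from h import *
status(-.005,-.003); print(sense()['q'][6])
m=np.load('met.npy')
b,i=block([.545,-.04,-.09],('scene',)); print('block',b.round(4),i,'rel',rel(b,m).round(4))
arc(-59.5,-50,22.5)
"
```

```text
tcp in meter [-0.0107 -0.0017 -0.0073] z 0.0201
t 15.9 tcp [ 0.6053 -0.0403  0.0201] yaw -0.091 F [ 2.4 -0.7  1.3] -> shift [ 0.  -1.2  5.7] turn -0.4
1.6486886673297931
scene [ 0.5236 -0.0315  0.0842] 0.389
block [ 0.5236 -0.0315  0.0842] 0.38932038834951455 rel [-0.0928  0.0002  0.1682]
shift 0 3.3 -2.9 turn -3.2
shift 0 6.3 -6.0 turn -6.4
shift 0 9.3 -9.2 turn -9.6
shift 0 12.0 -12.6 turn -12.9
shift 0 14.5 -16.2 turn -16.1
shift 0 16.8 -19.9 turn -19.3
shift 0 19.0 -23.7 turn -22.5
```

Call:
{"name": "carry_out", "arguments": {"increments": [0.4,0,3.3,-2.9,-3.2,0.4,0,6.3,-6,-6.4,0.4,0,9.3,-9.2,-9.6,0.4,0,12,-12.6,-12.9,0.4,0,14.5,-16.2,-16.1,0.4,0,16.8,-19.9,-19.3,0.4,0,19,-23.7,-22.5,0.4,0,19,-23.7,-22.5]}}

```text
t: 16.67
ee_pos: [0.5834, -0.0182, 0.0194]
eef_rot: [[0.0, -0.299, 0.954], [0.001, 0.954, 0.299], [-1.0, 0.001, 0.0]]
wrist_force: [1.8, 1.9, 1.8]
width: 0.7
```

Call:
{"name": "carry_out", "arguments": {"increments": [0.4,0,3.3,-2.9,-3.2,0.4,0,6.3,-6,-6.4,0.4,0,9.3,-9.2,-9.6,0.4,0,12,-12.6,-12.9,0.4,0,14.5,-16.2,-16.1,0.4,0,16.8,-19.9,-19.3,0.4,0,19,-23.7,-22.5,0.4,0,19,-23.7,-22.5]}}

```text
t: 17.33
ee_pos: [0.5546, -0.0073, 0.0192]
eef_rot: [[-0.001, -0.64, 0.768], [0.001, 0.768, 0.64], [-1.0, 0.002, -0.0]]
wrist_force: [1.2, 3.6, 2.6]
width: 0.7
```

Call:
{"name": "carry_out", "arguments": {"increments": [0.4,0,0,6,0,0.4,-10,0,20,0,0.4,-40,0,30,0,0.4,-75,0,40,0,0.4,-100,0,60,0,0.4,-100,0,90,0,0.4,-100,0,120,0]}}

```text
t: 17.92
ee_pos: [0.6483, 0.068, 0.121]
eef_rot: [[0.0, -0.637, 0.771], [-0.001, 0.771, 0.637], [-1.0, -0.001, -0.0]]
wrist_force: [-0.5, -0.1, -0.6]
width: 0.702
```

```bash
python3 -c "
from h import *
print(sense()['q'][6])
m=np.load('met.npy')
b,i=block([.53,-.05,.65],('scene','top')); print('block',b.round(4),i,'rel',rel(b,m).round(4))
c,s=np.cos(b[2]),np.sin(b[2])
# tool 75 mm out from the blue face side, z along block y
go(b[0]+.075*s,b[1]-.075*c,.09,b[2]+np.pi/2); go(b[0]+.075*s,b[1]-.075*c,.09,b[2]-np.pi/2)
"
```

```text
2.0975642435081427
scene [ 0.53 -0.05  0.65] 0.0
top [ 0.5099 -0.0659  0.8237] 0.065
block [ 0.58   -0.2195  1.8997] 0.4644518272425249 rel [-0.0208 -0.1824  1.9838]
t 18.12 tcp [0.6463 0.0686 0.1178] yaw 0.694 F [-0.6 -0.7 -1.5] -> shift [  28.1 -205.9 -165. ] turn -159.1
t 18.12 tcp [0.6463 0.0686 0.1178] yaw 0.694 F [-0.6 -0.7 -1.5] -> shift [  28.1 -205.9 -165. ] turn 20.9
```

```bash
python3 -c "
from h import *
go(.557,-.103,.12,-.877)"
```

```text
t 18.12 tcp [0.6463 0.0686 0.1178] yaw 0.694 F [-0.6 -0.7 -1.5] -> shift [  -1.6  -74.8 -178.4] turn 90.0
```

Call:
{"name": "carry_out", "arguments": {"increments": [0.4,0,-6,-14,7,0.4,0,-12,-28,14,0.4,0,-18,-43,21,0.4,0,-24,-57,28,0.4,0,-30,-71,35,0.4,0,-36,-86,42,0.4,0,-42,-100,49,0.4,0,-48,-114,56]}}

```text
t: 18.78
ee_pos: [0.5879, -0.0436, 0.1186]
eef_rot: [[-0.004, 0.289, 0.957], [-0.0, 0.957, -0.289], [-1.0, -0.002, -0.003]]
wrist_force: [0.8, 0.3, 0.1]
width: 0.706
```

```bash
python3 -c "
from h import *
go(.557,-.103,.12,-.877)"
```

```text
t 18.78 tcp [ 0.5879 -0.0436  0.1186] yaw -0.293 F [0.8 0.3 0.1] -> shift [ -1.3 -65.8 -12.4] turn 33.5
```

Call:
{"name": "carry_out", "arguments": {"increments": [0.4,0,-14,-3,7,0.4,0,-28,-6,14,0.4,0,-42,-9,21,0.4,0,-56,-11,28,0.4,0,-66,-12,33.5,0.4,0,-66,-12,33.5]}}

```text
t: 19.28
ee_pos: [0.5574, -0.1051, 0.1188]
eef_rot: [[-0.004, 0.769, 0.64], [-0.001, 0.64, -0.769], [-1.0, -0.004, -0.001]]
wrist_force: [0.0, -1.1, 0.3]
width: 0.701
```

```bash
python3 -c "
from h import *
go(.557,-.103,.02,-.877)
m=np.load('met.npy')
for c in ('scene','top'):
  read_camera(c)
  print(c,[(np.round(d['at'],3).tolist(),round(d['confidence'],2)) for n in ('standard','red_face','blue_face') for d in tip_of(c,n)])
r=read_camera('scene'); im=r['pixels'][:,:,::-1]
cv2.imwrite('pics/k6.png',cv2.resize(im[170:350,160:380],None,fx=3,fy=3,interpolation=cv2.INTER_CUBIC))
"
```

```text
t 19.28 tcp [ 0.5574 -0.1051  0.1188] yaw -0.877 F [ 0.  -1.1  0.3] -> shift [98.8  1.5 -1.7] turn 0.0
scene [([0.508, -0.048, 0.001], 0.7), ([0.576, -0.22, -0.002], 0.65), ([0.312, 0.147, -0.003], 0.56), ([0.597, -0.268, 0.02], 0.74), ([0.547, -0.016, 0.026], 0.65), ([0.615, -0.039, 0.022], 0.63), ([0.348, 0.194, 0.021], 0.55), ([0.616, -0.042, 0.0], 0.54), ([0.542, -0.086, 0.022], 0.81), ([0.352, 0.121, 0.015], 0.78), ([0.533, -0.229, 0.021], 0.66)]
top [([0.316, 0.146, -0.001], 0.85), ([0.508, -0.05, -0.001], 0.74), ([0.547, -0.018, 0.022], 0.93), ([0.344, 0.191, 0.018], 0.79), ([0.599, -0.264, 0.021], 0.73), ([0.354, 0.118, 0.02], 0.64), ([0.544, -0.087, 0.014], 0.57)]
```

View pics/k6.png

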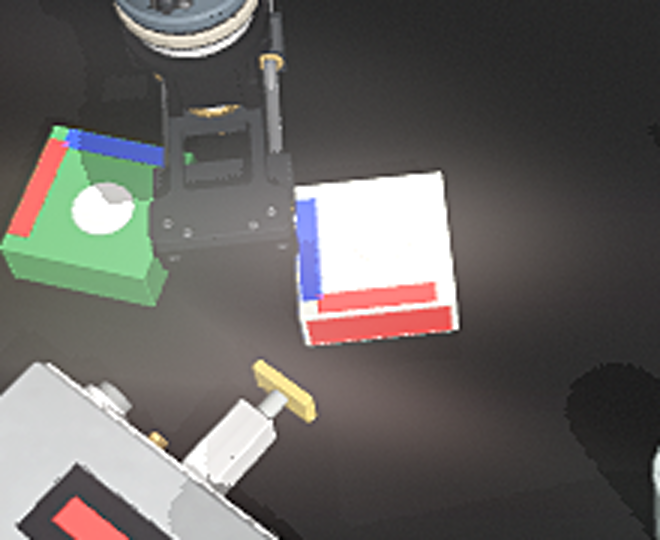

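The block is at about 45°, with its blue face beside the gripper (crop (308,250)). I descend, make contact, and push along the second arc.

Call:
{"name": "carry_out", "arguments": {"increments": [0.4,20,1,0,0,0.4,45,1,0,0,0.4,70,1,0,0,0.4,88,1,0,0,0.4,98,1,0,0,0.4,98,1,-6,0,0.4,98,1,-12,0,0.4,98,1,-16,0]}}

```text
t: 20.4
ee_pos: [0.5516, -0.0882, 0.0223]
eef_rot: [[0.002, 0.763, 0.647], [-0.0, 0.647, -0.763], [-1.0, 0.002, 0.002]]
wrist_force: [1.4, -1.9, -1.3]
width: 0.699
```

```bash
python3 -c "
from h import *
go(.557,-.103,.02,-.877)
arc(-59.5,-45,23)"
```

```text
t 20.4 tcp [ 0.5516 -0.0882  0.0223] yaw -0.867 F [ 1.4 -1.9 -1.3] -> shift [ 2.3 -5.5 14.7] turn 0.5
shift 0 3.3 -2.7 turn -3.3
shift 0 6.5 -5.5 turn -6.6
shift 0 9.5 -8.6 turn -9.9
shift 0 12.4 -11.8 turn -13.1
shift 0 15.0 -15.2 turn -16.4
shift 0 17.4 -18.7 turn -19.7
shift 0 19.7 -22.3 turn -23.0
```

Contact made (~2.4 N). Next is the arc, in two halves.

Call:
{"name": "carry_out", "arguments": {"increments": [0.4,0,3.3,-2.7,-3.3,0.4,0,6.5,-5.5,-6.6,0.4,0,9.5,-8.6,-9.9,0.4,0,12.4,-11.8,-13.1,0.4,0,15,-15.2,-16.4,0.4,0,17.4,-18.7,-19.7,0.4,0,19.7,-22.3,-23,0.4,0,19.7,-22.3,-23]}}

```text
t: 21.07
ee_pos: [0.5526, -0.0575, 0.0229]
eef_rot: [[0.003, 0.448, 0.894], [0.001, 0.894, -0.448], [-1.0, 0.002, 0.002]]
wrist_force: [-0.7, 0.0, -0.0]
width: 0.703
```

Call:
{"name": "carry_out", "arguments": {"increments": [0.4,0,3.3,-2.7,-3.3,0.4,0,6.5,-5.5,-6.6,0.4,0,9.5,-8.6,-9.9,0.4,0,12.4,-11.8,-13.1,0.4,0,15,-15.2,-16.4,0.4,0,17.4,-18.7,-19.7,0.4,0,19.7,-22.3,-23,0.4,0,19.7,-22.3,-23]}}

```text
t: 21.73
ee_pos: [0.5417, -0.0304, 0.0227]
eef_rot: [[0.003, 0.065, 0.998], [0.001, 0.998, -0.065], [-1.0, 0.001, 0.003]]
wrist_force: [0.8, 0.4, 0.4]
width: 0.699
```

```bash
python3 -c "
from h import *
status(-.236,-.003)
m=np.load('met.npy')
for c in ('scene','top'):
  read_camera(c)
  print(c,[(np.round(d['at'],3).tolist(),round(d['confidence'],2)) for n in ('standard','red_face','blue_face') for d in tip_of(c,n)])
"
```

```text
tcp in meter [-0.0749  0.0029  0.0193] z 0.0227
t 21.73 tcp [ 0.5417 -0.0304  0.0227] yaw -0.065 F [0.8 0.4 0.4] -> shift [  -0.5   -2.7 -161.2] turn 1.1
scene [([0.313, 0.148, 0.0], 0.77), ([0.58, -0.22, 0.0], 0.72), ([0.476, -0.028, 0.003], 0.59), ([0.347, 0.194, 0.024], 0.9), ([0.597, -0.266, 0.018], 0.67), ([0.486, 0.021, 0.024], 0.65), ([0.532, -0.23, 0.022], 0.76), ([0.525, -0.037, 0.02], 0.58)]
top [([0.582, -0.224, 0.003], 0.64), ([0.318, 0.15, 0.0], 0.57), ([0.596, -0.262, 0.021], 0.89), ([0.483, 0.023, 0.02], 0.62), ([0.342, 0.188, 0.02], 0.62), ([0.532, -0.237, 0.02], 0.78), ([0.354, 0.12, 0.021], 0.72)]
```

Call:
{"name": "carry_out", "arguments": {"increments": [0.4,-5,0,6,0,0.4,-40,0,8,0,0.4,-70,0,0,0,0.4,-80,0,-40,1,0.4,-80,0,-80,1,0.4,-80,0,-120,1,0.4,-80,0,-152,1,0.4,-80,0,-152,1]}}

```text
t: 22.8
ee_pos: [0.3795, -0.0215, 0.1]
eef_rot: [[-0.011, 0.082, 0.997], [0.0, 0.997, -0.082], [-1.0, -0.001, -0.011]]
wrist_force: [-0.2, -0.6, -0.9]
width: 0.7
```

```bash
python3 -c "
from h import *
status(-.222,0)
m=np.load('met.npy')
b,i=block([.476,-.028,1.45],('scene',)); print('block',b.round(4),i,'rel',rel(b,m).round(4),b[2]-np.pi/2)
"
```

```text
tcp in meter [-0.2372 -0.0019  0.0016] z 0.1
t 22.8 tcp [ 0.3795 -0.0215  0.1   ] yaw -0.083 F [-0.2 -0.6 -0.9] -> shift [-0.2  1.9 15.2] turn 0.1
scene [ 0.4769 -0.0292  1.4394] 0.952
block [ 0.4769 -0.0292  1.4394] 0.9522046449007069 rel [-1.3950e-01 -1.5000e-03  1.5235e+00] -0.13141048603584693
```

Call:
{"name": "carry_out", "arguments": {"increments": [0.4,10,2,12,0,0.4,30,2,20,0,0.4,50,2,20,0,0.4,68,2,20,0,0.4,77,2,20,0,0.4,78,2,20,0,0.4,78,2,20,0]}}

```text
t: 23.48
ee_pos: [0.4093, -0.021, 0.023]
eef_rot: [[-0.001, 0.083, 0.997], [-0.0, 0.997, -0.083], [-1.0, -0.0, -0.001]]
wrist_force: [-0.4, -0.8, 0.7]
width: 0.7
```

```bash
python3 -c "
from h import *
status(-.126,0)
"
```

```text
tcp in meter [-0.2075  0.0011  0.0013] z 0.023
t 23.48 tcp [ 0.4093 -0.021   0.023 ] yaw -0.083 F [-0.4 -0.8  0.7] -> shift [-0.1 -1.2 81.5] turn 0.1
```

Call:
{"name": "carry_out", "arguments": {"increments": [0.4,0,0,8,0,0.4,0,0,16,0,0.4,0,0,24,0,0.4,0,0,31,0,0.4,0,0,38,0,0.4,0,-1,45,0,0.4,0,-1,52,0,0.4,0,-1,58,0]}}

```text
t: 24.15
ee_pos: [0.4667, -0.0266, 0.0236]
eef_rot: [[-0.001, 0.082, 0.997], [0.0, 0.997, -0.082], [-1.0, 0.0, -0.001]]
wrist_force: [-4.2, 0.2, -0.3]
width: 0.699
```

Call:
{"name": "carry_out", "arguments": {"increments": [0.4,0,0,5,0,0.4,0,0,10,0,0.4,0,0,14,0,0.4,0,0,18,0,0.4,0,0,18,0]}}

```text
t: 24.57
ee_pos: [0.4855, -0.0281, 0.0234]
eef_rot: [[0.001, 0.082, 0.997], [0.0, 0.997, -0.082], [-1.0, 0.0, 0.001]]
wrist_force: [-1.9, 0.1, -0.8]
width: 0.697
```

```bash
python3 -c "
from h import *
status(-.102,0)
m=np.load('met.npy')
b,i=block([.54,-.035,1.48],('scene',)); print('block',b.round(4),i,'rel',rel(b,m).round(4),b[2]-np.pi/2)
print([(np.round(d['at'],3).tolist(),round(d['confidence'],2)) for d in tip_of('scene','blue_face')])
r=read_camera('scene'); im=r['pixels'][:,:,::-1]
cv2.imwrite('pics/k7.png',cv2.resize(im[200:360,180:380],None,fx=3,fy=3,interpolation=cv2.INTER_CUBIC))
"
```

```text
tcp in meter [-0.131   0.0004  0.0016] z 0.0234
t 24.57 tcp [ 0.4855 -0.0281  0.0234] yaw -0.083 F [-1.9  0.1 -0.8] -> shift [ 0.  -0.4 29. ] turn 0.1
scene [ 0.5957 -0.0605  1.2591] 0.063
block [ 0.5957 -0.0605  1.2591] 0.06332703213610591 rel [-0.0185 -0.0227  1.3432] -0.3116704105140329
[([0.352, 0.12, 0.018], 0.96), ([0.532, -0.232, 0.02], 0.73), ([0.596, -0.039, 0.019], 0.71)]
```

View pics/k7.png

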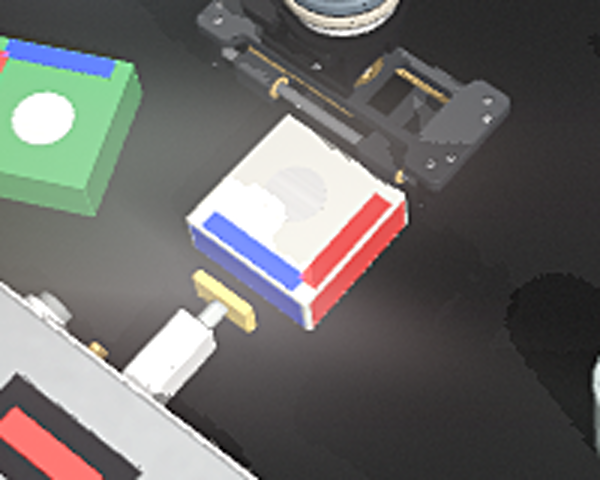

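The blue face is now squarely before the bar (bar (225,300), face mid-edge (250,280)), about 1 mm off centre. Pressing.

Call:
{"name": "carry_out", "arguments": {"increments": [0.4,0,0,5,0,0.4,0,0,10,0,0.4,0,0,15,0,0.4,0,0,19,0,0.4,0,0,22,0,0.4,-0.7,0,25,0,0.4,-1,0,28,0,0.4,-1,0,28,0]}}

```text
t: 25.43
ee_pos: [0.5111, -0.0303, 0.0236]
eef_rot: [[-0.004, 0.082, 0.997], [0.0, 0.997, -0.082], [-1.0, -0.0, -0.004]]
wrist_force: [-4.4, 0.7, -1.9]
width: 0.698
```

```bash
python3 -c "
from h import *
bar();status(-.102,0)"
```

```text
bar in mm 7.0 lateral px [0.5 0.5] areas 172 148
tcp in meter [-0.1054  0.0003  0.0019] z 0.0236
t 25.48 tcp [ 0.5111 -0.0303  0.0236] yaw -0.082 F [-5.   0.8 -1.4] -> shift [-0.  -0.3  3.4] turn 0.1
```

Call:
{"name": "carry_out", "arguments": {"increments": [0.4,0,0,1.5,0,0.4,0,0,3,0,0.4,-0.5,0,4.5,0,0.4,-0.5,0,6,0,0.4,-0.5,0,6,0,0.4,-0.5,0,6,0]}}

```text
t: 25.98
ee_pos: [0.5142, -0.0307, 0.0235]
eef_rot: [[-0.009, 0.082, 0.997], [0.0, 0.997, -0.082], [-1.0, -0.0, -0.009]]
wrist_force: [-10.0, 0.9, -0.5]
width: 0.698
```

```bash
python3 -c "
from h import *
bar();status(-.102,0)"
```

```text
bar in mm 10.2 lateral px [0.4 0.4] areas 172 151
tcp in meter [-0.1022  0.0003  0.0022] z 0.0235
t 26.03 tcp [ 0.5142 -0.0306  0.0235] yaw -0.082 F [-9.   0.6 -1.2] -> shift [-0.  -0.3  0.2] turn 0.1
```

Call:
{"name": "carry_out", "arguments": {"increments": [0.4,0,0,1,0,0.4,0,0,1.5,0,0.4,0,0,1.5,0,0.4,0,0,1.5,0,0.4,0,0,1.5,0,0.4,0,0,1.5,0,0.4,0,0,1.5,0,0.4,0,0,1.5,0]}}

```text
t: 26.7
ee_pos: [0.5142, -0.0307, 0.0233]
eef_rot: [[-0.012, 0.082, 0.997], [0.001, 0.997, -0.082], [-1.0, -0.0, -0.012]]
wrist_force: [-11.9, 0.5, 1.1]
width: 0.702
```

```bash
python3 -c "
from h import *
bar();status(-.102,0)
m=np.load('met.npy')
b,i=block([.575,-.037,1.48],('scene',)); print('block',b.round(4),i,'rel',rel(b,m).round(4),b[2]-np.pi/2)
print([(np.round(d['at'],3).tolist(),round(d['confidence'],2)) for d in tip_of('scene','blue_face')])
"
```

```text
bar in mm 10.2 lateral px [0.4 0.3] areas 172 152
tcp in meter [-0.1023  0.0002  0.0022] z 0.0233
t 26.75 tcp [ 0.5142 -0.0307  0.0233] yaw -0.082 F [-11.8   1.2   0.7] -> shift [-0.  -0.2  0.3] turn 0.1
scene [ 0.5746 -0.0371  1.4504] 0.912
block [ 0.5746 -0.0371  1.4504] 0.9117189928504819 rel [-4.1500e-02 -1.1000e-03  1.5345e+00] -0.1204057037102404
[([0.625, -0.041, 0.019], 0.94), ([0.352, 0.118, 0.018], 0.68), ([0.531, -0.227, 0.022], 0.57)]
```

Blue press held ~0.7 s. Now I release slowly so the spring does not fling the block, then lift clear.

Call:
{"name": "carry_out", "arguments": {"increments": [0.4,0,0,-3,0,0.4,0,0,-6,0,0.4,0,0,-8,0,0.4,0,0,-10,0,0.4,0,0,-12,0,0.4,0,0,-14,0,0.4,0,0,-17,0,0.4,0,0,-22,0]}}

```text
t: 27.57
ee_pos: [0.5001, -0.0292, 0.0256]
eef_rot: [[0.004, 0.083, 0.997], [0.0, 0.997, -0.083], [-1.0, 0.0, 0.004]]
wrist_force: [0.8, 0.2, 0.0]
width: 0.699
```

Call:
{"name": "carry_out", "arguments": {"increments": [0.4,0,0,-8,0,0.4,-10,0,-16,0,0.4,-40,0,-20,0,0.4,-80,0,-22,0,0.4,-120,0,-22,0,0.4,-150,0,-22,0,0.4,-150,0,-22,0,0.4,-150,0,-22,0]}}

```text
t: 28.23
ee_pos: [0.4771, -0.0273, 0.1768]
eef_rot: [[0.005, 0.082, 0.997], [0.001, 0.997, -0.082], [-1.0, 0.001, 0.005]]
wrist_force: [0.4, -0.4, -0.7]
width: 0.703
```

```bash
python3 -c "
from h import *
bar();status(-.102,0)
m=np.load('met.npy')
b,i=block([.565,-.037,1.48],('scene',)); print('block',b.round(4),i,'rel',rel(b,m).round(4),b[2]-np.pi/2)
print([(np.round(d['at'],3).tolist(),round(d['confidence'],2)) for n in ('blue_face','beaker','jar','bulb') for d in tip_of('scene',n)])
r=read_camera('scene'); im=r['pixels'][:,:,::-1]
cv2.imwrite('pics/k8.png',im)
"
```

```text
bar in mm 3.7 lateral px [0.8 0.7] areas 172 139
tcp in meter [-0.1407  0.0004  0.0015] z 0.1751
t 28.28 tcp [ 0.4758 -0.0273  0.1751] yaw -0.083 F [-0.6  0.4 -0.4] -> shift [ 0.  -0.5 38.7] turn 0.1
scene [ 0.5673 -0.0353  1.4711] 0.912
block [ 0.5673 -0.0353  1.4711] 0.9118110236220472 rel [-4.8900e-02  1.0000e-04  1.5552e+00] -0.09966110302946429
[([0.534, -0.23, 0.02], 0.79), ([0.618, -0.043, 0.02], 0.73), ([0.352, 0.122, 0.017], 0.62), ([0.409, -0.276, -0.002], 0.41), ([0.407, -0.276, -0.003], 0.82), ([0.442, 0.223, 0.002], 0.68)]
```

View pics/k8.png

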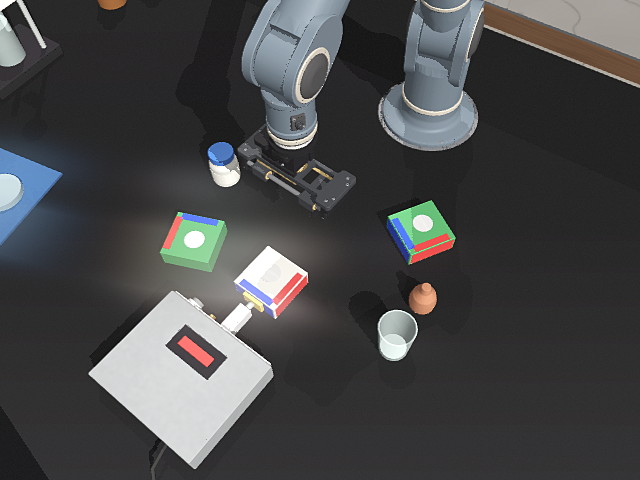

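The block stands blue face against the bar at (258,290), the gripper is clear, and the beaker, jar and bulb look undisturbed. Handing in.

```bash
python3 -c "
from rig import *
print(job_done())"
```

```text
the job is handed in; nothing more can be done
None
```

Both presses were made and the job is handed in. The block is standing with its blue face squarely against the yellow bar and the gripper clear; hand-in reported no verdict.

| Check | Red press | Blue press |
|---|---|---|
| Bar pushed in (camera estimate) | about 10.3 mm | about 10.2 mm |
| Hold time | about 0.7 s | about 0.7 s |
| Off centre | about 4–5 mm | about 1 mm |
| Out of square | about 0.015 rad | about 0.036 rad |
| Wrist force at home | 12–15 N | 9–12 N |

- **Turning:** between the presses I pulled the block back with the fingers either side of the bar. I then turned it by pulling on the red face and pushing on the blue face, each through about 45°.
- **At the end:** the last look, about 28 s in, put the blue face about 1 mm past the bar's fully-out position, with the bar still about 3.7 mm in. It was centred to under 1 mm and square to about 0.016 rad. The jar and bulb read where they started. The detector missed the beaker in that picture, but by eye it looked unmoved.
- **What went wrong:** my first try, dragging the block by pressing on its top, jammed. The wrist force briefly reached about 72 N, including 62 N vertically, with the block not moving, so I switched to pushing from the sides. That press was on the block, not the meter, and below the 120 N wrist limit.
- **Disagreements:** the two cameras disagreed on the meter by about 0.017 rad in angle, 7 mm along x and 4 mm sideways. I centred on their combined fit. Some block fits failed while the arm hid the block, and I ignored those.

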